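# Find the hidden release notch of the jeweller's stock chest

## Task

Open the jeweller's stock chest by its hidden release: put a closed fingertip on the brass cap at the end of the raised rail along the chest's front top edge, and sweep it lightly along the top of the rail, over the first section, until you find the hidden notch; press the release inside the notch all the way down, so that the drawer slides out as far as it goes. Then move clear; grip nothing, be gentle (press with no more than about 3 kg), and leave the dish and jar on the chest and the hammer and screwdriver beside it where they are.

Things in the scene. Friction and masses are not known exactly. Their poses are not given: they have to be found in the camera images.
- chest: Dark wooden stock chest, fixed; case 170 mm deep (x), 360 wide (y), its top 64 mm above the bench. Origin: centre of the underside; -x is the front (towards the robot), +y the end with the brass cap. The raised rail along the front top edge is 18 mm wide, centre line at x = -75 mm, y = -180 to 180, flat top at z = 90 mm.
- rail_mid (a point): Middle of the rail's top, at (-75, 0, 90) mm in the chest's frame; same axes. Rail from +y to -y: brass cap y 180 to 150, five pale sections of 60 mm, plain end piece y -150 to -180. Every section shows a 50 mm dark panel. One of the last four (which is not told; the one by the cap is solid) has the notch instead of a solid top; the others are flush.
- cap_top (a point): Centre of the top of the brass end cap (30 mm along the rail, 18 mm across), where the sweep begins; at (-75, 165, 90) mm in the chest's frame.
- release (a joint): Release, the dark floor of the hidden notch, m pressed down: 0 up (its top 12 mm below the rail top) to 0.009 fully down (21 mm below). Moves straight down, needs about 5 to 8 N, stays where it is left. The notch is 50 mm long, centred in its 60 mm section between 5 mm cheeks, and open to front and back.
- drawer (a joint): Drawer in the chest's front, without a handle, m slid out towards the chest's -x: 0 shut, 0.045 when the release is fully down. The release drives it, 5 mm out for each mm pressed, and it stays where it is left. The drawer's front is 328 mm wide and reaches from 10 to 52 mm above the bench.
- dish_mid (a point): Bystander, to be left alone: small white ceramic dish, 52 mm across, 22 mm high, standing loose on the chest's top. Point: near its middle.
- jar_mid (a point): Bystander, to be left alone: small amber glass jar with steel lid, 36 mm across, 34 mm high, standing loose on the chest's top. Point: near its middle.
- hammer_mid (a point): Bystander, to be left alone: hammer with 240 mm handle lying on the bench left of the chest. Point: near its middle, axis x along its length.
- driver_mid (a point): Bystander, to be left alone: screwdriver 170 mm long lying on the bench right of the chest. Point: near its middle, axis x along its length.

How it is judged:
On the way, in this order (a step that is already met when the one before it is completed fails the run):
1. a fingertip touches the brass end cap of the rail (contact force between the fingers and chest above 0.3 N and y of the grasp point in the frame of chest between 0.143 and 0.205 m and x of the grasp point in the frame of chest between -0.11 and -0.04 m and z of the grasp point in the frame of chest above 0.07 m), for 0.05 s.
2. the fingertip, on its way along the rail, touches the first section beside the cap (contact force between the fingers and chest above 0.3 N and y of the grasp point in the frame of chest between 0.085 and 0.138 m and value of joint release below 0.001 m and x of the grasp point in the frame of chest between -0.11 and -0.04 m and z of the grasp point in the frame of chest above 0.07 m), for 0.05 s.
3. the fingers press the release in the notch down, from above (contact force between the fingers and anything else above 1 N and value of joint release above 0.004 m and x of the grasp point in the frame of chest between -0.11 and -0.04 m and z of the grasp point in the frame of chest above 0.07 m), for 0.05 s.
At the end, for the whole second after the job is handed in: The release is down by more than 7.5 of its 9 mm, the drawer is out by more than 37.5 of its 45 mm and at rest, and the dish, jar, hammer and screwdriver are within 20 mm of where they stood (value of joint release above 0.0075 m and value of joint drawer above 0.0375 m and velocity of joint drawer below 0.01 m/s and distance of each of dish_mid, jar_mid, hammer_mid, driver_mid from where it was at the start of the episode below 0.02 m); the robot touches nothing.
It fails at once if the fingers push on anything with more than 45 N (contact force between the fingers and anything else above 45 N).
It fails at once if the dish, jar, hammer or screwdriver is lifted, carried or moved by more than 20 mm (distance of any of dish_mid, jar_mid, hammer_mid, driver_mid from where it was at the start of the episode above 0.02 m).
It also fails if it takes over 61 s, if anything falls off the work surface, if the arm or the gripper's body presses on something with over 40 N, if the wrist force passes 120 N, or if a joint passes its speed limit or range.

## Robot

A 6-joint arm with a two-finger parallel gripper is mounted at the origin on the work surface. World frame = base frame: x ahead of the robot, y to its left, z up, the work surface at z = 0. Lengths are in m, angles in rad, forces in N, time in s.
With the tool pointing down it reaches from about 0.325 to 0.9 m from the base axis. Payload 6.1 kg.
Tool frame: the origin (TCP) lies midway between the tips of the shut fingers; the grasp point (between the pads) lies 19 mm behind it; x points along the fingers, y is the direction in which the jaws open and shut, and the axes are right-handed (so a half turn about x gives the same grasp; the last joint's range is limited). The gripper opens to 85 mm and grips with 20 to 120 N. Pads are 22 mm wide; open, the fingers measure 114 mm over their backs; the gripper's body (76 mm by 85 mm) begins 54 mm behind the grasp point. The pads swing forward as they close: fully open they stand 13 mm farther back than shut.
Start: joints at [-1.402, 0.22, 1.526, -0, 1.395, -0.126], TCP at [0.182, -0.598, 0.231] pointing down, gripper open.
Joint ranges: [-2.98, 2.98], [-0.91, 2.08], [0.09, 2.57], [-1.24, 4.39], [0.2, 2.65], [-2.68, 2.68]. Speed limits (rad/s): [2.57, 2.57, 3.01, 3.14, 3.14, 3.14].

## Interface

Orientations are given as [roll, pitch, yaw] about the fixed x, y, z axes, in that order (R = Rz(yaw) Ry(pitch) Rx(roll)).
In Python, from plant import movep, move_l, set_joints, gripper_to, hold, inverse_kinematics, observe, get_image, get_calibration, Unreachable, job_done gives the robot as it stands. Calls block until the motion is done:
- movep(position, orientation): joint-space move of the TCP to a pose.
- move_l(position, feed=0.15, rotation=None, max_force=None): straight line of the TCP; rotation=None keeps the orientation; feed is the mean speed in m/s. With max_force (N) it stops when the force on the tool has changed by that much, and returns True; else False.
- set_joints(angles): joint-space move.
- gripper_to(opening, f_grip=None): finger opening in m; f_grip is the grip in N (None keeps the last); returns when the fingers have stopped.
- hold(seconds).
- inverse_kinematics(position, orientation): joint angles nearest the present ones, or None.
- observe(): the state.
- get_image(name): name is "side" or "top"; returns (picture, depth): 384x512x3 uint8, red, green, blue; 384x512 float32, m along the optical axis (not along the pixel's ray), 0 where there is no reading.
- get_calibration(name): a dict with "intrinsics" (3x3 intrinsics, pixels), "dist_coeffs" ([k1, k2, p1, p2, k3] as OpenCV has them; the pictures are not rectified), "world_from_camera" (4x4, takes a point from camera to world coordinates). Camera axes: x right, y down, z forward; pixel columns grow to the right and rows downward; lengths in m; the calibration is good to about 2 mm. A picture is of the moment at which its call begins. get_calibration takes no time and is no camera call.
A pose or a line that the arm cannot do raises Unreachable and nothing moves.
- job_done(): hands the job in, once; it reports no verdict.
The state is a dict: "time_s": time; "q": joint angles; "joint_velocities": joint speeds; "joint_torque": joint torques, N m; "eef_pos": TCP position; "tcp_rot": TCP orientation; "ft_force": force on the tool from outside, world axes, zero at the start; "torque": the same for the moment, N m; "opening": finger opening in m.
Only numpy, scipy, OpenCV 4.12 (cv2) and the standard library are available. Lean on these libraries where they do the work, as an engineer would, in place of code of your own. Each camera call takes 0.05 s, during which the arm holds its last target.

## Working session

There is one attempt and no reset: what is moved stays moved. The work goes in short steps, each a Python script; the robot and the scene stay as the last script left them, time stands still between calls to the robot, and variables do not carry over. Pictures are saved under pics/ and viewed, and the job is handed in when it is done.

```bash
ls; mkdir -p pics; python3 - <<'E'
from plant import *
import cv2,numpy as np
s=observe();print(s['time_s'],s['eef_pos'],s['tcp_rot'],s['ft_force'],s['opening'])
for n in ("top","side"):
    p,d=get_image(n); cv2.imwrite(f"pics/{n}0.png",p[:,:,::-1]); np.save(f"pics/{n}0.npy",d)
    c=get_calibration(n); print(n,c)
E
```

```text
pics
0.0 [ 0.1814873  -0.59742981  0.23019893] [-1.69708854  1.56884598  1.73928081] [ 0.82747812  0.12632607 -0.21462835] 0.08525498522295437
top {'intrinsics': array([[350.40235644,   0.        , 259.39137213],
       [  0.        , 350.40235644, 190.36147481],
       [  0.        ,   0.        ,   1.        ]]), 'dist_coeffs': array([0.02354247, 0.        , 0.        , 0.        , 0.        ]), 'world_from_camera': array([[-0.14543236, -0.9668297 ,  0.20997561,  0.40821172],
       [-0.98936334,  0.1414538 , -0.03392636,  0.01217542],
       [ 0.00309916, -0.21267616, -0.97711783,  0.9583259 ],
       [ 0.        ,  0.        ,  0.        ,  1.        ]])}
side {'intrinsics': array([[473.18101884,   0.        , 260.33810088],
       [  0.        , 473.18101884, 200.93027935],
       [  0.        ,   0.        ,   1.        ]]), 'dist_coeffs': array([-0.094769,  0.      ,  0.      ,  0.      ,  0.      ]), 'world_from_camera': array([[-0.8867605 , -0.3167144 ,  0.33667166,  0.11363301],
       [-0.46180378,  0.57579784, -0.67468075,  0.91671883],
       [ 0.0198263 , -0.75375649, -0.65685468,  0.99456711],
       [ 0.        ,  0.        ,  0.        ,  1.        ]])}
```

View pics/top0.png

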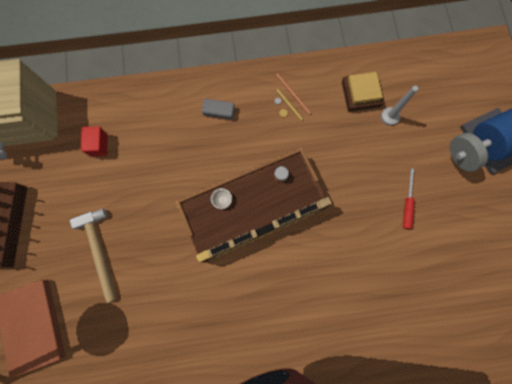

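View pics/side0.png

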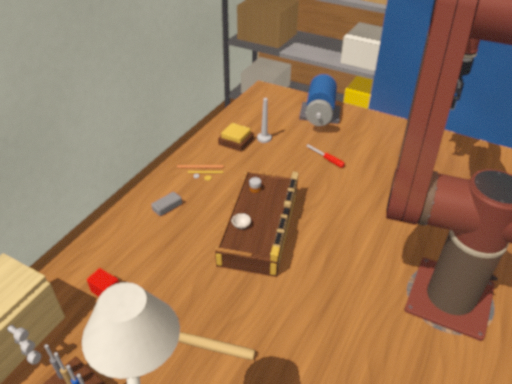

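```bash
cat > h.py <<'E'
import numpy as np,cv2
from plant import *
def rays(n,uv):
    c=get_calibration(n);K=np.array(c['intrinsics']);D=np.array(c['dist_coeffs'])
    p=cv2.undistortPoints(np.array(uv,float).reshape(-1,1,2),K,D).reshape(-1,2)
    return np.c_[p,np.ones(len(p))],np.array(c['world_from_camera'])
def onz(n,uv,z):
    r,T=rays(n,uv); d=r@T[:3,:3].T; o=T[:3,3]
    return o+d*((z-o[2])/d[:,2])[:,None]
def cloud(n,depth):
    v,u=np.mgrid[:384,:512]; r,T=rays(n,np.c_[u.ravel(),v.ravel()])
    return ((r*depth.reshape(-1,1))@T[:3,:3].T+T[:3,3]).reshape(384,512,3)
def proj(n,P):
    c=get_calibration(n);T=np.linalg.inv(np.array(c['world_from_camera']))
    return cv2.projectPoints(np.array(P,float).reshape(-1,3),cv2.Rodrigues(T[:3,:3])[0],T[:3,3],np.array(c['intrinsics']),np.array(c['dist_coeffs']))[0].reshape(-1,2)
E
python3 - <<'E'
from h import *
for n,(a,b,c,d) in dict(top=(180,145,335,265),side=(210,165,310,280)).items():
    p=cv2.imread(f"pics/{n}0.png")[b:d,a:c]; k=5
    cv2.imwrite(f"pics/{n}0z.png",cv2.resize(p,None,fx=k,fy=k,interpolation=cv2.INTER_CUBIC))
    C=cloud(n,np.load(f"pics/{n}0.npy"))
    z=C[b:d,a:c]; m=(abs(z[...,2]-.064)<.006); t=(abs(z[...,2]-.09)<.004)
    for mm in(m,t):
        q=z[mm][:,:2].astype(np.float32); print(n,len(q),q.mean(0),cv2.minAreaRect(q), z[mm][:,2].mean())
    h,e=np.histogram(z[...,2],bins=np.arange(-.01,.11,.004)); print(list(zip(e.round(3),h)))
E
```

```text
top 7109 [0.5725408  0.00634496] ((0.5703859925270081, 0.0032550692558288574), (0.17078785598278046, 0.359820157289505), 15.462804794311523) 0.06355818862043772
top 947 [ 0.50095963 -0.01089758] ((0.5596866011619568, 0.00021648406982421875), (0.14694738388061523, 0.3591676354408264), 15.352612495422363) 0.08932404845529644
[(np.float64(-0.01), np.int64(8)), (np.float64(-0.006), np.int64(2054)), (np.float64(-0.002), np.int64(6628)), (np.float64(0.002), np.int64(575)), (np.float64(0.006), np.int64(9)), (np.float64(0.01), np.int64(4)), (np.float64(0.014), np.int64(1)), (np.float64(0.018), np.int64(3)), (np.float64(0.022), np.int64(2)), (np.float64(0.026), np.int64(10)), (np.float64(0.03), np.int64(69)), (np.float64(0.034), np.int64(21)), (np.float64(0.038), np.int64(17)), (np.float64(0.042), np.int64(18)), (np.float64(0.046), np.int64(22)), (np.float64(0.05), np.int64(12)), (np.float64(0.054), np.int64(13)), (np.float64(0.058), np.int64(1305)), (np.float64(0.062), np.int64(5189)), (np.float64(0.066), np.int64(615)), (np.float64(0.07), np.int64(540)), (np.float64(0.074), np.int64(170)), 
[... 894 characters left out ...]
p.float64(0.026), np.int64(72)), (np.float64(0.03), np.int64(92)), (np.float64(0.034), np.int64(78)), (np.float64(0.038), np.int64(77)), (np.float64(0.042), np.int64(76)), (np.float64(0.046), np.int64(72)), (np.float64(0.05), np.int64(93)), (np.float64(0.054), np.int64(80)), (np.float64(0.058), np.int64(451)), (np.float64(0.062), np.int64(2499)), (np.float64(0.066), np.int64(937)), (np.float64(0.07), np.int64(337)), (np.float64(0.074), np.int64(152)), (np.float64(0.078), np.int64(88)), (np.float64(0.082), np.int64(92)), (np.float64(0.086), np.int64(235)), (np.float64(0.09), np.int64(277)), (np.float64(0.094), np.int64(61)), (np.float64(0.098), np.int64(28)), (np.float64(0.102), np.int64(0))]
```

```bash
sleep 0
cat >> h.py <<'E'
C0=np.array([.5705,.003,0]); YAW=np.radians(15.4)
R0=np.array([[np.cos(YAW),-np.sin(YAW),0],[np.sin(YAW),np.cos(YAW),0],[0,0,1]])
def W(x,y,z): return C0+R0@np.array([x,y,z])
E
python3 - <<'E'
from h import *
for n,(a,b,c,d) in dict(top=(180,145,335,265),side=(210,165,310,280)).items():
    k=5
    p=cv2.resize(cv2.imread(f"pics/{n}0.png")[b:d,a:c],None,fx=k,fy=k,interpolation=cv2.INTER_CUBIC)
    g=p.copy()
    def dr(pts,col):
        q=((proj(n,[W(*t) for t in pts])-[a,b]+.5)*k).astype(np.int32); cv2.polylines(g,[q],True,col,1)
    for i in range(7):
        ys=[.18,.15,.09,.03,-.03,-.09,-.15,-.18]
        dr([(-.084,ys[i],.09),(-.066,ys[i],.09),(-.066,ys[i+1],.09),(-.084,ys[i+1],.09)],(0,255,0))
    dr([(-.085,.18,.064),(.085,.18,.064),(.085,-.18,.064),(-.085,-.18,.064)],(255,255,0))
    cv2.imwrite(f"pics/{n}0g.png",g)
    Q=(cloud(n,np.load(f"pics/{n}0.npy"))-C0)@R0
    Q=Q.reshape(-1,3)
    m=(abs(Q[:,0]+.075)<.006)&(Q[:,2]>.068)
    Q=Q[m]
    for y in np.arange(.175,-.18,-.01):
        s=Q[abs(Q[:,1]-y)<.006]; print(n,round(y,3),len(s),np.median(s[:,2]).round(4) if len(s) else'')
E
```

```text
top 0.175 23 0.0891
top 0.165 26 0.0891
top 0.155 26 0.0897
top 0.145 24 0.0886
top 0.135 24 0.0901
top 0.125 25 0.0898
top 0.115 24 0.0894
top 0.105 25 0.0897
top 0.095 24 0.089
top 0.085 25 0.0894
top 0.075 24 0.0902
top 0.065 24 0.0899
top 0.055 22 0.0894
top 0.045 23 0.0892
top 0.035 25 0.0895
top 0.025 23 0.0868
top 0.015 24 0.0774
top 0.005 24 0.0775
top -0.005 24 0.0776
top -0.015 22 0.0775
top -0.025 25 0.0855
top -0.035 24 0.0896
top -0.045 23 0.0898
top -0.055 24 0.0893
top -0.065 23 0.0899
top -0.075 24 0.0892
top -0.085 22 0.0894
top -0.095 24 0.089
top -0.105 22 0.0899
top -0.115 23 0.0894
top -0.125 24 0.089
top -0.135 24 0.0892
top -0.145 22 0.0899
top -0.155 22 0.0894
top -0.165 23 0.0893
top -0.175 19 0.089
side 0.175 35 0.085
side 0.165 15 0.0901
side 0.155 15 0.0901
side 0.145 14 0.0898
side 0.135 16 0.0904
side 0.125 15 0.091
side 0.115 16 0.0903
side 0.105 13 0.0904
side 0.095 14 0.0907
side 0.085 15 0.0909
side 0.075 13 0.0906
side 0.065 12 0.0915
side 0.055 12 0.0901
side 0.045 14 0.0899
side 0.035 13 0.0919
side 0.025 7 0.0909
side 0.015 2 0.0794
side 0.005 11 0.0792
side -0.005 9 0.078
side -0.015 10 0.0788
side -0.025 26 0.0838
side -0.035 11 0.0907
side -0.045 11 0.0899
side -0.055 9 0.091
side -0.065 12 0.0909
side -0.075 11 0.0905
side -0.085 10 0.0916
side -0.095 10 0.09
side -0.105 11 0.09
side -0.115 13 0.0904
side -0.125 10 0.0908
side -0.135 8 0.091
side -0.145 8 0.0918
side -0.155 10 0.0904
side -0.165 9 0.0909
side -0.175 7 0.0914
```

View pics/top0g.png

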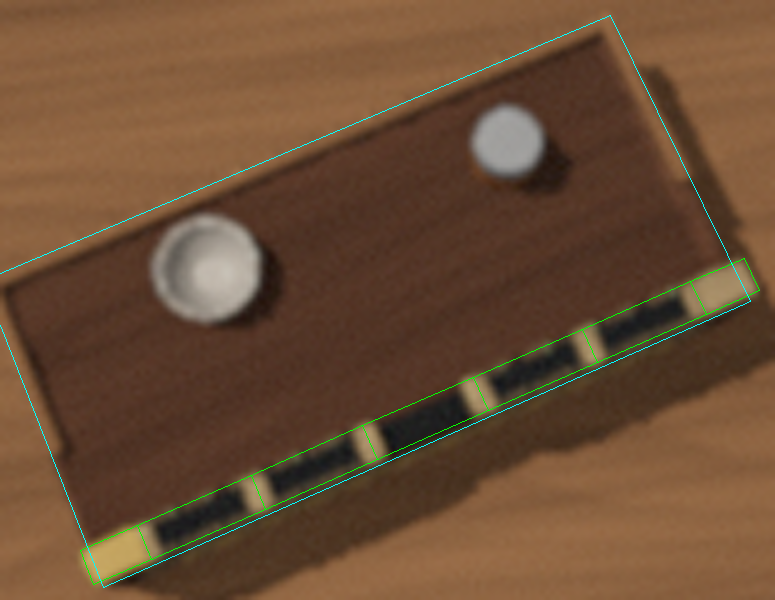

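View pics/side0g.png

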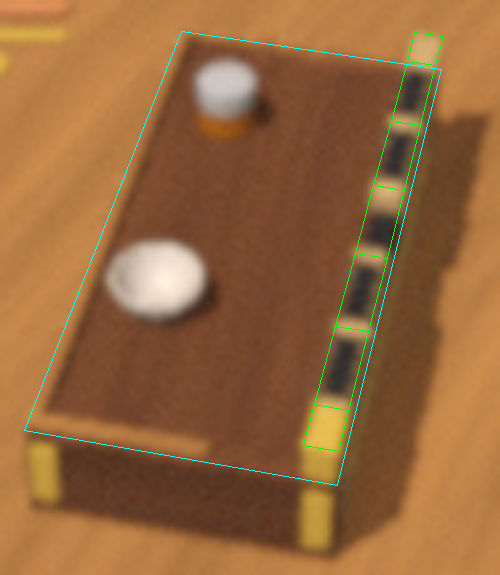

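View pics/top0z.png

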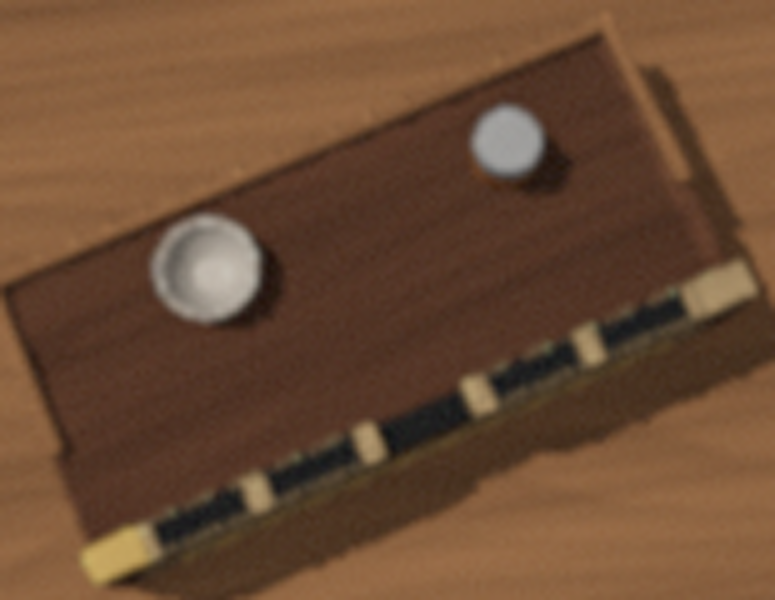

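```bash
cat >> h.py <<'E'
from scipy.spatial.transform import Rotation as Rr
import warnings; warnings.filterwarnings("ignore")
def down(s=1):
    x=np.array([0,0,-1.]); y=s*R0@np.array([1.,0,0]); return Rr.from_matrix(np.c_[x,y,np.cross(x,y)]).as_euler('xyz')
def st(t=''):
    s=observe(); c=R0.T@(np.array(s['eef_pos'])-C0); print(t,round(s['time_s'],2),'chest',(c*1000).round(1),'F',np.round(s['ft_force'],2),'op',round(s['opening'],4)); return s,c
E
python3 - <<'E'
from h import *
for s in(1,-1):
    print(s,down(s),inverse_kinematics(W(-.075,.165,.18),down(s)),inverse_kinematics(W(-.075,0,.069),down(s)))
gripper_to(0,20)
st()
q=[(inverse_kinematics(W(-.075,.165,.18),down(s)),s) for s in(1,-1)]
q=[(a,s) for a,s in q if a is not None]
cur=np.array(observe()['q']); a,s=min(q,key=lambda t:np.abs(np.array(t[0])-cur).max())
print(s); open('sgn','w').write(str(s))
movep(W(-.075,.165,.18),down(s)); hold(.3); st()
p,d=get_image('top'); cv2.imwrite('pics/top1.png',cv2.resize(p[100:300,130:380,::-1],None,fx=3,fy=3))
E
```

```text
1 [1.30201562 1.57079633 0.        ] [ 1.37366410e-01 -9.80325174e-02  1.95882052e+00 -4.44089210e-16
  1.28080465e+00 -1.31414294e-01] [-0.19228327  0.10449893  1.98616324  0.          1.05093048 -0.46106397]
-1 [-1.83957703  1.57079633  0.        ] None [-0.19228327  0.10449893  1.98616324  0.          1.05093048  2.68052868]
 0.87 chest [-534.6 -476.2  231.3] F [-0.46  0.53 -0.56] op 0.0002
1
 3.95 chest [-75.  164.7 180. ] F [-0.21  0.31  0.25] op -0.0003
```

View pics/top1.png

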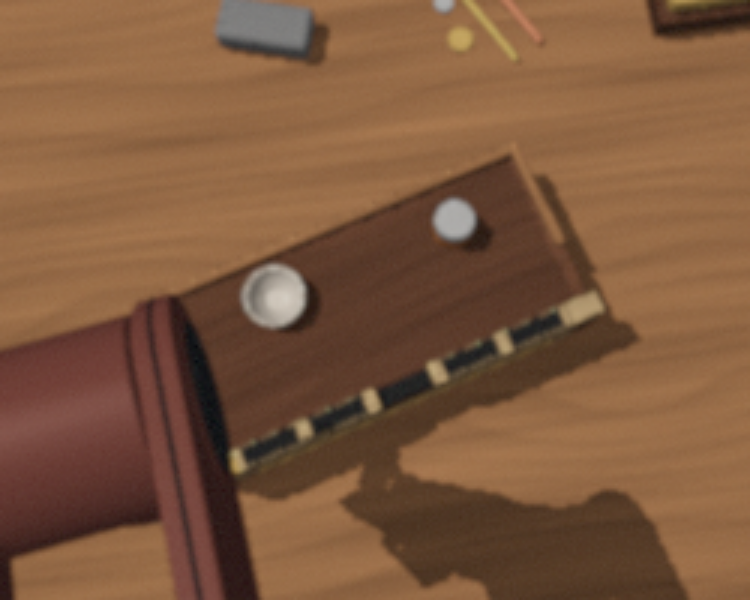

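The arm hangs over the cap (behind it, at about (235,460)). The dish at (275,297) and the jar at (455,220) are untouched. Next I touch the cap.

```bash
python3 - <<'E'
from h import *
move_l(W(-.075,.165,.105),.1); hold(.3); s0,_=st('pre')
r=move_l(W(-.075,.165,.084),.01,max_force=3); print(r); st('touch'); hold(.2); s,c=st('held')
E
```

```text
pre 5.2 chest [-74.6 165.  105.5] F [-0.04  0.37  0.55] op 0.0001
True
touch 6.59 chest [-75. 165.  90.] F [-0.71 -0.41  5.87] op -0.0
held 6.79 chest [-75. 165.  90.] F [-1.37  0.8   4.49] op 0.0006
```

```bash
python3 - <<'E'
from h import *
z=.0899
y=.165
while y>.001:
    y=max(y-.015,0)
    r=move_l(W(-.075,y,z),.03,max_force=12)
    s,c=st(f'{y:.3f} z{z*1000:.2f} {r}')
    if r: break
    f=s['ft_force'][2]
    if y>.03:
        if f<2.5: z-=.0003
        elif f>8: z+=.0003
        z=max(z,.0885)
E
```

```text
0.150 z89.90 False 7.44 chest [-74.8 149.5  90. ] F [-0.48  0.05  4.66] op 0.0005
0.135 z89.90 False 8.09 chest [-74.9 135.2  90.1] F [-1.24  3.04  5.02] op -0.0002
0.120 z89.90 False 8.74 chest [-74.9 120.2  90.1] F [-0.21  2.49  5.89] op 0.0001
0.105 z89.90 False 9.39 chest [-74.9 105.3  90.1] F [0.31 2.14 5.53] op 0.0
0.090 z89.90 False 10.04 chest [-74.9  90.3  90. ] F [-0.56  2.92  5.52] op 0.0002
0.075 z89.90 False 10.69 chest [-74.9  75.3  90. ] F [-0.15  1.64  6.77] op -0.0002
0.060 z89.90 False 11.34 chest [-74.9  60.3  90. ] F [-1.19  2.6   5.86] op 0.0003
0.045 z89.90 False 11.99 chest [-74.9  45.3  90. ] F [-1.17  2.94  6.4 ] op -0.0002
0.030 z89.90 False 12.64 chest [-75.   30.4  90. ] F [-0.02  3.04  5.77] op -0.0001
0.015 z89.90 False 13.29 chest [-75.6  15.1  89.3] F [ 1.32  0.   -0.6 ] op -0.0003
0.000 z89.90 False 13.94 chest [-75.   -0.1  89.9] F [-0.04  0.8   0.47] op 0.0004
```

The contact force vanished over the centre section, so the notch is there, as the depth image showed. Next I press.

```bash
python3 - <<'E'
from h import *
hold(.2); st('over')
r=move_l(W(-.075,0,.074),.02,max_force=25); st(f'{r}')
if not r:
    r=move_l(W(-.075,0,.0675),.01,max_force=20); st(f'bottom {r}'); hold(.3); st('held')
E
```

```text
over 14.14 chest [-75.    0.1  89.9] F [0.39 0.75 0.09] op 0.0003
False 15.08 chest [-74.9  -0.   74. ] F [0.25 0.04 1.36] op -0.0001
bottom False 15.88 chest [-74.8  -0.1  68.9] F [-5.1   1.7  13.16] op -0.0001
held 16.18 chest [-74.8  -0.1  68.9] F [-4.84  0.85 14.6 ] op -0.0002
```

```bash
python3 - <<'E'
from h import *
move_l(W(-.075,0,.2),.1); st('up')
movep(W(-.19,-.28,.3),down(1)); hold(.5); st('clear')
for n in('top','side'):
    p,d=get_image(n); cv2.imwrite(f'pics/{n}2.png',p[:,:,::-1]); np.save(f'pics/{n}2.npy',d)
    Q=((cloud(n,d)-C0)@R0).reshape(-1,3)
    m=(abs(Q[:,0]+.075)<.006)&(abs(Q[:,1])<.018)&(Q[:,2]>.05); print(n,'release z',m.sum(),np.median(Q[m,2]))
    m=(Q[:,0]<-.09)&(Q[:,0]>-.16)&(abs(Q[:,1])<.15)&(Q[:,2]>.04)&(Q[:,2]<.06); print('drawer front x',m.sum(),np.percentile(Q[m,0],[5,50]) if m.any() else '')
    z=cv2.absdiff(p[:,:,::-1],cv2.imread(f'pics/{n}0.png')).max(2); 
    cv2.imwrite(f'pics/{n}2z.png',cv2.resize(p[130:300,50:430,::-1],None,fx=2,fy=2,interpolation=cv2.INTER_CUBIC))
E
```

```text
up 17.66 chest [-75.5   0.2 199.2] F [0.49 0.51 0.57] op -0.0003
clear 19.38 chest [-189.8 -279.8  300. ] F [-0.34  0.97 -0.16] op 0.0001
top release z 68 0.06802021098208538
drawer front x 800 [-0.12964373 -0.12197704]
side release z 20 0.07002937044164947
drawer front x 441 [-0.12984126 -0.12200202]
```

View pics/top2z.png

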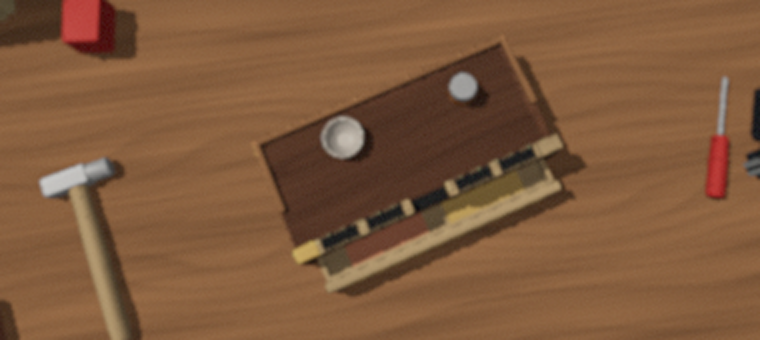

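View pics/side2.png

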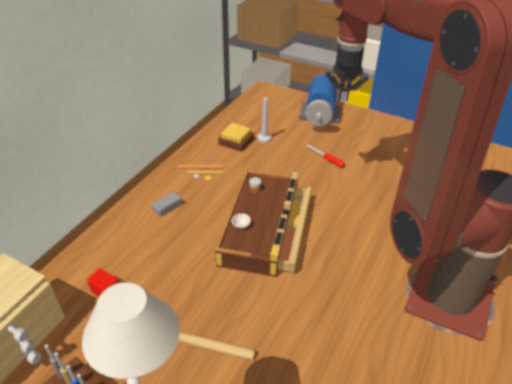

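The drawer is out: its front is at about x = -130 mm in the chest frame, from -85 mm, so about 45 mm. The dish (top crop, 343,137), jar (463,87), hammer and screwdriver stand as before, and the arm is clear.

```bash
python3 -c "
from h import *
st(); job_done()"
```

```text
19.48 chest [-189.9 -280.   300. ] F [ 0.09 -0.2   0.58] op 0.0004
the job is handed in; nothing more can be done
```

The drawer is open as far as it goes, and I handed the job in at 19.5 s. I found the chest's pose from the depth of both cameras, and the two agreed within about 1 mm.

- **Sweep:** With the gripper shut I touched the brass cap and swept along the rail at about 5–7 N, over the first section. Contact vanished at the centre section, where the depth images also showed the notch.
- **Press:** I pressed the release to its stop with about 15 N, leaving the fingertip at 68.9 mm where fully down is 69 mm. Then I lifted and moved clear.

In the last check before hand-in:

- **Release:** Its top read 68–70 mm, so about 21 mm below the rail top.
- **Drawer:** It was out by about 45 mm.
- **Dish, jar, hammer and screwdriver:** They looked unmoved. I judged this by eye from the pictures and did not measure it.
- **Robot:** It was clear of everything, with the force reading near zero.

No check failed or disagreed.

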